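Pull a hard drive from its dock and show its circuit board to the inspection microscope

ROBOT

A 7-joint arm with a two-finger parallel gripper is mounted at the origin on the work surface. World frame = base frame: x ahead of the robot, y to its left, z up, the work surface at z = 0. Lengths are in mm, angles in rad, forces in N, time in s.
With the tool pointing down it reaches from about 425 to 975 mm from the base axis. Payload 16.7 kg.
Tool frame: the origin (TCP) lies midway between the tips of the shut fingers; the grasp point (between the pads) lies 19 mm behind it; z points along the fingers, y is the line along which they close (so a half turn about z gives the same grasp; the last joint's range is limited). The gripper opens to 85 mm and grips with 20 to 120 N. Pads are 22 mm wide; open, the fingers measure 114 mm over their backs; the gripper's body (76 mm by 85 mm) begins 54 mm behind the grasp point. The pads swing forward as they close: fully open they stand 13 mm farther back than shut.
Start: joints at [-1.381, 0.426, 0.074, 1.606, -0.034, 1.111, -0.067], TCP at [224.344, 636.589, 231.302] pointing down, gripper open.
Joint ranges: [-2.85, 2.85], [-0.5, 2.14], [-1.23, 1.37], [0.21, 2.46], [-1.02, 4.16], [0.16, 2.05], [-2.73, 2.73]. Speed limits (rad/s): [1.89, 1.89, 2.39, 2.39, 3.01, 3.01, 3.01].

INTERFACE

Orientations are given as a unit quaternion [x, y, z, w].
In Python, from plant import manip gives the robot as it stands.
- The arm moves only by the shell command python3 inch.py 'ROWS' [FORCE]. ROWS is a JSON list of rows, 1 to 10 of them, each written [[rx, ry, rz], [dx, dy, dz], opening]: a rotation vector rx, ry, rz in units of 0.2 rad, then dx, dy, dz in m, then the finger opening in mm; each row is the pose to reach, as a shift and turn from the pose commanded when the command began, along the tool's axes at that moment; what a row does not reach only later rows make up. A row lasts 1/8 s, in which the tool goes at most 62.5 mm and 0.188 rad, less where a joint would pass 70% of its speed; a pose out of reach is approached as far as the arm can. The fingers move at their own pace and stop on an object; FORCE is the grip in N (left out, the last holds). Time passes only in rows, so rows that do not move let the fingers close. It prints the time, the measured TCP pose, the force, the opening and the grip force at its end. Input that does not fit is refused with a message, and nothing moves.
- manip.sense(): the state, without advancing time (a new reading comes with each control period).
- manip.grab_frame(name): name is "side" or "top"; returns a dict with "pixels" (480x640x3 uint8, red, green, blue), "camera_matrix" (3x3 intrinsics, pixels), "camera_from_world" (4x4, takes a point from world to camera coordinates). Camera axes: x right, y down, z forward; pixel columns grow to the right and rows downward; lengths in mm; the calibration is good to about 2 mm. A picture is of the moment at which its call begins. There is no depth.
- manip.finish_job(): hands the job in; it is judged then, once.
The state is a dict: "t": time; "joint_positions": joint angles; "qvel": joint speeds; "effort": joint torques, N m; "tcp_pos": TCP position; "orientation": TCP orientation; "wrist_force": force on the tool from outside, world axes, zero at the start; "moment": the same for the moment, N m; "finger_gap": finger opening in mm; "finger_force": force on a finger pad.
Only numpy, scipy, OpenCV 4.12 (cv2) and the standard library are available. Lean on these libraries where they do the work, as an engineer would, in place of code of your own. Each camera call takes 0.05 s, during which the arm holds its last target. There are 200 camera calls.

TASK

Switch the drive dock off by pushing the power button on its top fully down, then pull the thick hard drive out of its bay and hold it up to the inspection microscope so that a colleague can examine its circuit board: board side squarely facing the lens, connector end downwards, the middle of the board on the lens's line of sight and 70 mm in front of the lens. The job ends with the robot still holding the drive there, motionless in the air; do not touch the microscope or its stand, and leave the thin drive and everything else on the bench where they are.

Things in the scene. Friction and masses are not known exactly. Their poses are not given: they have to be found in the camera images.
- dock: Grey two-bay dock, 170 (x) x 112 (y) x 60 mm high, fixed. Origin: centre of its underside; z up; front (button side) is -x. Two 2.5-inch drives stand in slots in its top, broad faces along +-x: the thick hard drive next to the button (12 mm to -x), the thin drive behind (43 mm to +x). Slots are 30 mm deep (floor 30 mm above the table), about 2 mm wider than the drives; nothing latches them.
- power (a joint): Travel of the dock's power button, downwards: 0 released, 0.005 m fully pressed. A spring brings it back up; fully down takes about 5 N.
- power_top (a point): Middle of the top of the round white power button (20 mm across, in a black collar 36 mm across), on the dock's top 64 mm to -x of its centre. Unpressed it is 81 mm above the table, 21 mm above the dock's top. The hard drive's near face is 44 mm from its middle; the drives' top ends are 49 mm above it.
- drive: Thick hard drive, bare aluminium, 15 (x) x 70 (y) x 100 mm (z), 0.16 to 0.26 kg, loose, standing on its connector end in the dock, 70 mm showing. Origin: middle of the connector end; z towards the plain end. +x points out of the side with the dark green circuit board, -x out of the white-label side; in the dock the board looks away from the button. Grip the upper 36 mm across the 15 mm.
- board (a point): Middle of the circuit board (64 x 56 mm, black chips), on the surface of the drive's board side: 36 mm from the connector end, 7.5 mm out of the drive's mid-plane, centred in width. Same axes as the drive.
- ssd: Thin 2.5-inch solid-state drive, black, 7 x 70 x 100 mm, standing in the rear bay, 55 mm behind the hard drive (centre to centre). Origin: middle of its lower end. Stays where it is.
- scope: Inspection microscope on a stand, fixed: white barrel 33 mm across, 127 mm long, in a collar on a steel post 312 mm tall (130 mm to +x, 52 mm to +y) on a grey base plate 150 x 130 x 14 mm (75 to 225 mm to +x). Origin: the table point straight below the focus; z up; +x horizontal, from focus towards lens, barrel and post. The lens looks roughly back at the robot, 30 degrees downwards.
- lens (a point): Middle of the microscope's lens, in the black front end of the barrel ringed by small white lamps, about 235 mm above the table. Same axes as focus.
- focus (a point): Point in empty air on the lens's line of sight, 70 mm in front of the lens, 200 mm above the table. Its x points up the line of sight to the lens (30 degrees above horizontal), y is horizontal, z square to both (30 degrees off upright). The drive is rightly presented when board is here and the drive's x, y, z lie along these x, y, z.
- screwdriver: Grey-handled screwdriver, 150 mm long, lying near the robot. Origin: its middle. Leave alone.
- spool: Small metal spool, 48 mm across, 34 mm high, between the dock and the microscope. Origin: centre of its underside. Leave alone.
- flux: Small jar, 44 mm across, 35 mm high, on the left. Origin: centre of its underside. Leave alone.
- screw_tray: Aluminium screw tray with four compartments, 100 x 75 x 22 mm, on the left. Origin: centre of its underside. Leave alone.
- fan: Laptop cooling fan with a finned copper end, about 76 x 66 x 12 mm, lying on the right. Origin: under the fan's hub. Leave alone.
- mouse: Black computer mouse, 100 x 58 x 32 mm, on the right. Origin: centre of its underside. Leave alone.
- spirit: Clear bottle with a white cap, 56 mm across, 130 mm tall, on the left. Origin: centre of its underside. Leave alone.

How it is judged:
By the outcome, as a careful person would: the job done as asked, in the order asked, and still so for the second after the job is handed in, while the arm keeps its last pose, push and grip.
It also fails if it takes over 45 s, if anything falls off the work surface, if the arm or the gripper's body presses on something with over 40 N, if the wrist force passes 120 N, or if a joint passes its speed limit or range.

## Working session

There is one attempt and no reset: what is moved stays moved. The work goes in short steps, Python scripts to look and compute and a shell command to move; the robot and the scene stay as the last step left them, time stands still between calls to the robot, and variables do not carry over. Pictures are saved under pics/ and viewed, at most 10 in all, crops included, and the job is handed in when it is done.

```bash
ls; mkdir -p pics; python3 - <<'E'
from plant import manip
import cv2
for n in ("side","top"):
    f=manip.grab_frame(n); cv2.imwrite(f"pics/{n}0.png",f["pixels"][:,:,::-1])
    print(n,f["camera_matrix"].tolist(),f["camera_from_world"].round(4).tolist())
print(manip.sense())
E
```

```text
inch.py
pics
plant.py
side [[498.8603863699294, 0.0, 321.59147333465387], [0.0, 498.8603863699294, 235.4798471804302], [0.0, 0.0, 1.0]] [[0.7325, -0.6805, -0.0183, -336.7219], [-0.5318, -0.5552, -0.6395, 350.1997], [0.425, 0.4782, -0.7686, 1129.8523], [0.0, 0.0, 0.0, 1.0]]
top [[560.4921731074887, 0.0, 315.12378172062824], [0.0, 560.4921731074887, 239.35031088900223], [0.0, 0.0, 1.0]] [[0.0611, -0.9981, 0.0027, -1.59], [-0.9765, -0.0604, -0.207, 513.9378], [0.2068, 0.01, -0.9783, 1465.6266], [0.0, 0.0, 0.0, 1.0]]
{'t': 0.1, 'joint_positions': array([-1.38150627,  0.42666295,  0.07383827,  1.60652267, -0.03411651,
        1.11081304, -0.06710218]), 'qvel': array([-4.20559616e-04, -9.42673291e-04, -1.36419242e-05, -8.90708508e-04,
        1.83028864e-04,  1.55428342e-03,  9.86497571e-04]), 'effort': array([ 9.26514884e-03, -9.51523590e+01,  3.77227440e+00, -4.64404392e+01,
        1.98033935e-02,  6.45823544e-03,  4.00843510e-05]), 'tcp_pos': array([224.22341734, 636.28579635, 230.6934973 ]), 'orientation': array([ 1.68599402e-01,  9.85684489e-01, -5.69720996e-04, -6.75416629e-05]), 'wrist_force': array([ 0.51138336, -0.08949405,  0.68927086]), 'moment': array([ 0.04220607, -0.0059411 , -0.0028891 ]), 'finger_force': 0.0, 'finger_gap': 85.46349619990691}
```
View pics/side0.png

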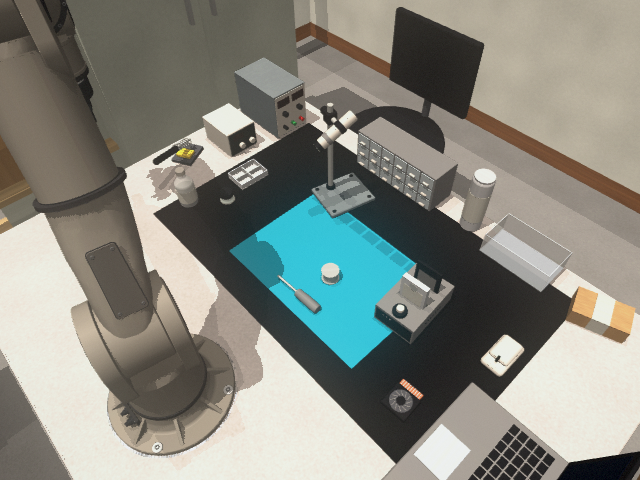

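View pics/top0.png

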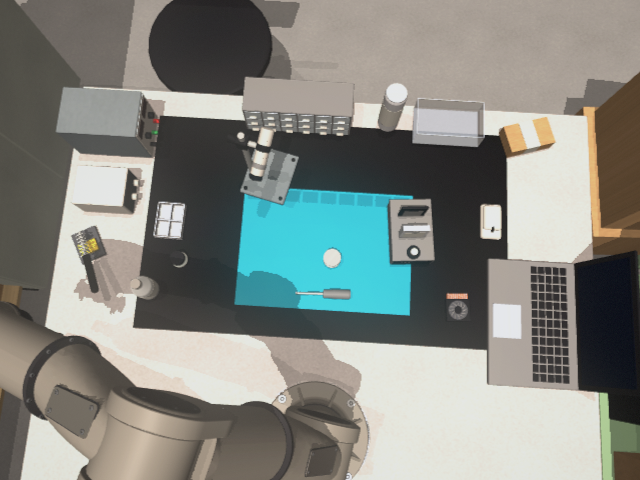

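The side view shows the dock near (414,300), with its button at (400,310) and the thick drive at (415,290), and the scope with its lens near (322,145). The top view shows the dock at (411,231), the button at (413,252), the drive at (415,229) and the scope lens near (257,175). I'll zoom in for detail.

```bash
python3 - <<'E'
import cv2, numpy as np
s=cv2.imread("pics/side0.png");t=cv2.imread("pics/top0.png")
def c(i,x,y,w=100,h=75):return cv2.resize(i[y:y+h,x:x+w],(400,300),interpolation=cv2.INTER_CUBIC)
m=np.vstack([np.hstack([c(s,365,255),c(t,365,190)]),np.hstack([c(s,290,100),c(t,215,120)])])
cv2.imwrite("pics/m.png",m)
E
```

View pics/m.png

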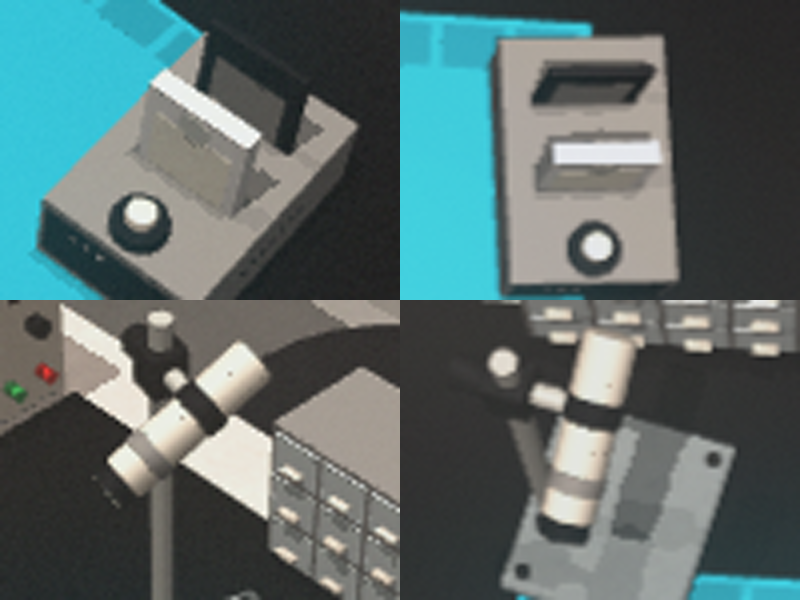

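The crops show the button at side (400.5,308) and top (414,252). The drive's white top end is at side (416,283) and top (417,228). The barrel runs from side (353,115) to its tip at (317,149), and from top (267,130) to (256,177). I'll now measure with masks and zoom in on the barrel.

```bash
cat > h.py <<'E'
import numpy as np, cv2
K={'side':np.array([[498.8604,0,321.5915],[0,498.8604,235.4798],[0,0,1]]),'top':np.array([[560.4922,0,315.1238],[0,560.4922,239.3503],[0,0,1]])}
T={'side':np.array([[0.7325,-0.6805,-0.0183,-336.7219],[-0.5318,-0.5552,-0.6395,350.1997],[0.425,0.4782,-0.7686,1129.8523]]),
'top':np.array([[0.0611,-0.9981,0.0027,-1.59],[-0.9765,-0.0604,-0.207,513.9378],[0.2068,0.01,-0.9783,1465.6266]])}
def cen(n): return -T[n][:,:3].T@T[n][:,3]
def ray(n,p): return T[n][:,:3].T@np.linalg.solve(K[n],[p[0],p[1],1])
def plane(n,p,z): c=cen(n);r=ray(n,p);return c+r*(z-c[2])/r[2]
def tri(ps,pt):
    P=[K[n]@T[n] for n in('side','top')]
    X=cv2.triangulatePoints(P[0],P[1],np.array(ps,float).reshape(2,1),np.array(pt,float).reshape(2,1))[:,0];return X[:3]/X[3]
def proj(n,X): q=K[n]@(T[n]@np.append(X,1));return q[:2]/q[2]
def axis(ls,lt): # two pixel lines -> 3D line
    n1=np.cross(ray('side',ls[0]),ray('side',ls[1]));n2=np.cross(ray('top',lt[0]),ray('top',lt[1]))
    d=np.cross(n1,n2);d/=np.linalg.norm(d)
    p=np.linalg.solve([n1,n2,d],[n1@cen('side'),n2@cen('top'),0]);return p,d
E
python3 - <<'E'
import cv2,numpy as np
from h import *
im={n:cv2.imread(f"pics/{n}0.png") for n in K}
def blob(n,x,y,w,h,th):
    c=im[n][y:y+h,x:x+w].min(2); _,l,st,ce=cv2.connectedComponentsWithStats((c>th).astype(np.uint8))
    i=1+np.argmax(st[1:,4]); pts=np.argwhere(l==i)[:,::-1].astype(np.float32)+[x,y]
    return ce[i]+[x,y],st[i,4],cv2.minAreaRect(pts.astype(np.float32))
bs=blob('side',385,295,30,25,180);bt=blob('top',400,240,30,25,180)
print("btn",bs[0],bs[1],bt[0],bt[1],tri(bs[0],bt[0]),plane('side',bs[0],81),plane('top',bt[0],81))
ds=blob('side',400,268,35,30,190);dt=blob('top',398,218,36,25,190)
print("drv",ds,dt,tri(ds[0],dt[0]))
print(plane('side',ds[0],130),plane('top',dt[0],130))
for n,d in(('side',ds),('top',dt)):
    for c in cv2.boxPoints(d[2]): print(n,c,plane(n,c,130).round(1))
s,t=im['side'],im['top']
z=lambda i,x,y,w:cv2.resize(i[y:y+w,x:x+w],(400,400),interpolation=cv2.INTER_CUBIC)
cv2.imwrite("pics/z.png",np.hstack([z(s,310,105,50),z(t,235,125,60)]))
E
```

```text
btn [400.  307.5] 38 [414.         251.17142857] 35 [ 492.76877442 -234.82114717   77.78886514] [ 491.89907519 -236.26746898   81.        ] [ 491.51901091 -233.82615973   81.        ]
drv (array([416.02      , 281.78666667]), np.int32(150), ((416.1538391113281, 281.76922607421875), (29.39910888671875, 4.992300987243652), 33.690067291259766)) (array([416.95555556, 227.95555556]), np.int32(135), ((417.0, 227.5), (5.0, 26.0), 90.0)) [ 543.79153336 -232.03363435  129.5552573 ]
[ 544.16479682 -232.45333588  130.        ] [ 543.2389239  -231.59654816  130.        ]
side [402.53845 275.69232] [ 534.7 -199.8  130. ]
side [405.30768 271.53845] [ 548.3 -196.4  130. ]
side [429.76923 287.84613] [ 554.  -264.9  130. ]
side [427. 292.] [ 540.6 -267.7  130. ]
top [404. 225.] [ 549.  -197.9  130. ]
top [430. 225.] [ 553.2 -265.1  130. ]
top [430. 230.] [ 539.9 -265.4  130. ]
top [404. 230.] [ 535.8 -198.3  130. ]
```

View pics/z.png

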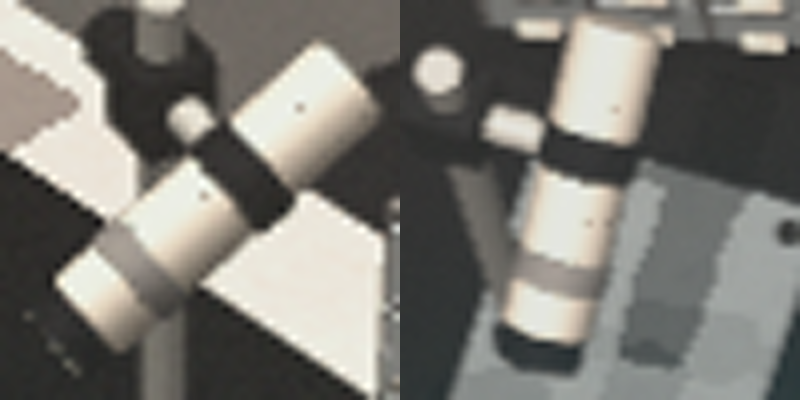

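Both halves show the barrel. In the side view its edges run (55,280)-(320,42) and (125,352)-(380,105) in zoom pixels, with the lamp ring centred near (52,345). In the top view the midline runs (540,335)-(614,30).

```bash
python3 - <<'E'
from h import *
S=lambda u,v:(310+(u+.5)/8-.5,105+(v+.5)/8-.5)
Tt=lambda u,v:(235+(u-400+.5)/6.6667-.5,125+(v+.5)/6.6667-.5)
p,d=axis([S(90,316),S(350,73)],[Tt(540,335),Tt(614,30)])
if d[2]<0:d=-d
L=p+d*(235-p[2])/d[2]
print("dir",d,"tilt",np.degrees(np.arcsin(d[2])),"yaw",np.degrees(np.arctan2(d[1],d[0])))
print("lens",L,"proj",proj('side',L),S(52,345),proj('top',L))
print("focus@70",L-70*d,"backend", proj('side',L+127*d),S(350,73),proj('top',L+127*d),Tt(614,30))
m=lambda u,v,x,y:(x+(u+.5)/4-.5,y+(v+.5)/4-.5)
a=lambda P,Q:np.degrees(np.arctan2(Q[1]-P[1],Q[0]-P[0]))
q=lambda u,v,z:plane('top',m(u-400,v,365,190),z)
A=q(498,39,60);B=q(664,36,60);C=q(678,279,60);D=q(503,291,60)
print("dock",A,B,C,D,a(C,B),a(D,A),a(B,A)-90,a(C,D)-90)
# scope plate corners, top view z14
r=lambda u,v:plane('top',m(u-400,v-300,215,120),14)
E_=r(735,447);F=r(500,585);G=r(640,418)
print("plate",E_,F,G, a(G,E_))
# table drawing: base plate edges from mask
t=cv2.imread("pics/top0.png");P=r(735,447);Q=r(692,600);print(P,Q,a(Q,P))
h=cv2.imread("pics/side0.png")
E
```

```text
dir [ 0.81879379 -0.21397247  0.5327218 ] tilt 32.18954083713656 yaw -14.645380846753621
lens [627.21608934 182.81914852 235.        ] proj [319.29665689 145.47152194] (316.0625, 147.6875) [255.64006986 174.48753451]
focus@70 [569.90052418 197.79722166 197.70947419] backend [355.60144353 111.53849819] (353.3125, 113.6875) [267.88502844 124.0003466 ] (266.6748391258044, 129.07497712511437)
dock [ 636.10404642 -165.72934368   60.        ] [ 645.2855843  -279.32218676   60.        ] [ 476.66799245 -291.83026485   60.        ] [ 461.29718611 -174.99985579   60.        ] 4.242439230666503 3.035716642924609 4.621085203124906 7.495078653437972
plate [761.74910094  93.33204587  14.        ] [648.46275495 252.55419092  14.        ] [779.49090181 163.0988433   14.        ] -104.26796766537106
[761.74910094  93.33204587  14.        ] [645.85964601 116.00775643  14.        ] -11.071005764594865
```

```bash
python3 - <<'E'
from h import *
from scipy.optimize import least_squares
S=lambda u,v:(310+(u+.5)/8-.5,105+(v+.5)/8-.5)
Tt=lambda u,v:(235+(u-400+.5)/6.6667-.5,125+(v+.5)/6.6667-.5)
ps=S(160,2);pt=Tt(438,72)
print("post top",tri(ps,pt),plane('top',pt,312),plane('side',ps,312))
m=lambda u,v,x,y:(x+(u+.5)/4-.5,y+(v+.5)/4-.5)
obs=[('side',S(90,316)),('side',S(350,73)),('top',Tt(540,335)),('top',Tt(614,30))]
def model(v,full=False):
    x,y,yaw=v[:3];z=200+v[3];t=np.radians(30+v[4])
    d=np.array([np.cos(t)*np.cos(yaw),np.cos(t)*np.sin(yaw),np.sin(t)]);F=np.array([x,y,z])
    r=[]
    for n,p in obs: # distance from projected axis
        a,b=proj(n,F+70*d),proj(n,F+197*d);u=(b-a)/np.linalg.norm(b-a);w=np.array(p)-a
        r.append(u[0]*w[1]-u[1]*w[0])
    ends=[('side',70,S(52,345)),('side',197,S(350,73)),('top',197,Tt(614,30))]
    e=[np.array(proj(n,F+s*d))-p for n,s,p in ends]
    c,s_=np.cos(yaw),np.sin(yaw)
    P=np.array([x+130*c-52*s_,y+130*s_+52*c,312])
    q=[proj('side',P)-ps,proj('top',P)-pt]
    return (r,e,q)
for prior in (0.01,3):
  for useends in(0,1):
    f=lambda v:np.concatenate([model(v)[0],np.ravel(model(v)[1])*useends,np.ravel(model(v)[2]),[v[3]/prior,v[4]/prior]])
    s=least_squares(f,[570,198,-.25,0,0]);r,e,q=model(s.x)
    print(prior,useends,s.x.round(3),"yaw",np.degrees(s.x[2]).round(2),np.round(r,1),np.round(e,1).tolist(),np.round(q,1).tolist())
# plate edges by mask
t=cv2.imread("pics/top0.png")
E
```

```text
post top [696.41928838 216.84335695 309.15255344] [694.96308612 216.60341378 312.        ] [694.21006053 213.82080556 312.        ]
0.01 0 [ 5.56936e+02  1.96886e+02 -2.38000e-01 -0.00000e+00  0.00000e+00] yaw -13.62 [ 0.6 -0.1 -0.7 -0.4] [[0.1, -0.2], [-0.4, 0.4], [0.6, -1.0]] [[-0.4, -0.7], [-0.1, -0.2]]
0.01 1 [ 5.56471e+02  1.96952e+02 -2.37000e-01 -0.00000e+00  0.00000e+00] yaw -13.6 [ 0.6  0.  -0.7 -0.3] [[-0.1, -0.1], [-0.5, 0.5], [0.6, -0.9]] [[-0.6, -0.7], [-0.1, -0.1]]
3 0 [ 5.56915e+02  1.97031e+02 -2.39000e-01 -3.79000e-01  9.70000e-02] yaw -13.68 [ 0.6 -0.1 -0.7 -0.4] [[0.0, -0.1], [-0.4, 0.5], [0.6, -0.9]] [[-0.4, -0.7], [-0.1, -0.2]]
3 1 [ 5.56728e+02  1.97010e+02 -2.39000e-01 -7.09000e-01  3.84000e-01] yaw -13.69 [ 0.6  0.1 -0.7 -0.3] [[-0.1, -0.0], [-0.6, 0.4], [0.5, -0.8]] [[-0.5, -0.7], [-0.1, -0.2]]
```

```bash
cat >> h.py <<'E'
from scipy.spatial.transform import Rotation as Rn
def down(yaw): # tool pointing down, tool y at world angle yaw
    y=np.array([np.cos(yaw),np.sin(yaw),0]);z=np.array([0,0,-1.]);return np.array([np.cross(y,z),y,z]).T
def delta(R,p,st=None,R0=None,p0=None):
    if R0 is None:
        from plant import manip
        s=manip.sense();R0=Rn.from_quat(s['orientation']).as_matrix();p0=s['tcp_pos']
    print(Rn.from_matrix(R0.T@R).as_rotvec().round(3).tolist(),(R0.T@(np.array(p)-p0)).round(1).tolist())
E
python3 - <<'E'
from h import *
R=down(np.radians(4))
delta(R,[440,200,330]);delta(R,[480,-100,260]);delta(R,[492.3,-234.8,190])
E
```

```text
[-0.001, 0.001, 1.162] [-348.5, -339.9, -98.9]
[-0.001, 0.001, 1.162] [-486.0, -609.4, -28.6]
[-0.001, 0.001, 1.162] [-542.4, -732.4, 41.6]
```

Units first: shifts go in m and turns go in units of 0.2 rad. So -445 mm is -0.445, -395 mm is -0.395, 1 rad is 5.

```bash
python3 inch.py '[[[0,0,0.5],[-0.05,-0.04,-0.03],0],[[0,0,1.25],[-0.095,-0.08,-0.06],0],[[0,0,2],[-0.14,-0.12,-0.09],0],[[0,0,2.75],[-0.19,-0.17,-0.099],0],[[0,0,3.5],[-0.235,-0.21,-0.099],0],[[0,0,4.25],[-0.275,-0.255,-0.099],0],[[0,0,5],[-0.315,-0.3,-0.099],0],[[0,0,5.81],[-0.348,-0.34,-0.099],0],[[0,0,5.81],[-0.375,-0.39,-0.09],0],[[0,0,5.81],[-0.395,-0.445,-0.08],0]]' 60; python3 - <<'E'
from h import *
delta(down(np.radians(4)),[480,-100,260]);delta(down(np.radians(4)),[492.3,-234.8,190])
E
```

```text
t: 1.35
tcp_pos: [449.2, 83.4, 311.0]
orientation: [0.682, 0.731, 0.0, 0.0]
wrist_force: [0.7, -0.3, -0.9]
finger_gap: 0.2
finger_force: 0.0
[0.0, 0.0, -0.0] [-185.1, 18.0, 51.0]
[0.0, 0.0, -0.0] [-320.5, 20.9, 121.1]
```

Converted, -320.5 mm is -0.3205, -320 mm is -0.32.

```bash
python3 inch.py '[[[0,0,0],[-0.06,0.005,0.015],0],[[0,0,0],[-0.115,0.01,0.035],0],[[0,0,0],[-0.17,0.016,0.055],0],[[0,0,0],[-0.225,0.02,0.08],0],[[0,0,0],[-0.28,0.021,0.105],0],[[0,0,0],[-0.32,0.021,0.121],0],[[0,0,0],[-0.3205,0.021,0.121],0],[[0,0,0],[-0.3205,0.021,0.121],0]]'; python3 - <<'E'
from h import *
delta(down(np.radians(4)),[492.3,-234.8,83])
from plant import manip
for n in K: cv2.imwrite(f"pics/{n}1.png",manip.grab_frame(n)["pixels"][:,:,::-1])
s=cv2.imread("pics/side1.png");t=cv2.imread("pics/top1.png")
z=lambda i,x,y:cv2.resize(i[y:y+100,x:x+100],(400,400),interpolation=cv2.INTER_CUBIC)
cv2.imwrite("pics/b1.png",np.hstack([z(s,360,230),z(t,365,180)]))
p=manip.sense()['tcp_pos'];print(p,proj('side',p),proj('top',p))
E
```

```text
t: 2.35
tcp_pos: [492.1, -232.4, 190.2]
orientation: [0.682, 0.731, -0.0, -0.0]
wrist_force: [0.5, -1.0, -0.4]
finger_gap: -0.1
finger_force: 0.0
[-0.001, -0.0, -0.0] [-2.4, 0.1, 107.2]
[ 492.67783087 -231.52868978  190.61285763] [403.76452837 279.20608062] [420.86895793 242.3445487 ]
```

View pics/b1.png

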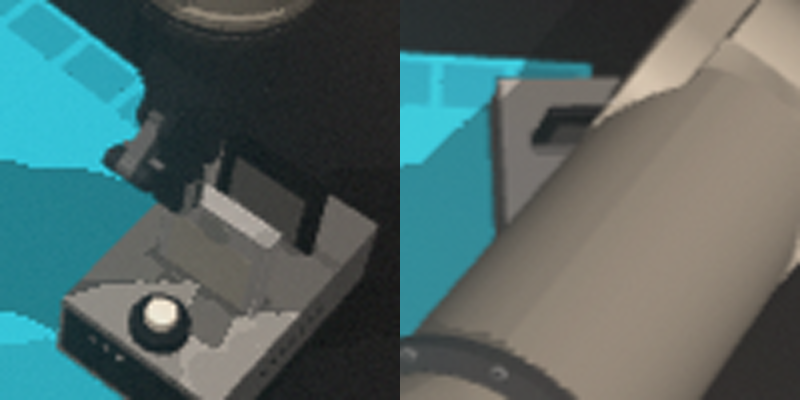

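The fingertips appear at crop (180,205), as predicted, directly above the button at (160,312). I'll descend and press.

```bash
python3 inch.py '[[[0,0,0],[-0.003,0,0.04],0],[[0,0,0],[-0.003,0,0.08],0],[[0,0,0],[-0.003,0,0.102],0],[[0,0,0],[-0.003,0,0.104],0],[[0,0,0],[-0.003,0,0.104],0],[[0,0,0],[-0.003,0,0.104],0]]'; python3 inch.py '[[[0,0,0],[0,0,0.003],0],[[0,0,0],[0,0,0.006],0],[[0,0,0],[0,0,0.008],0],[[0,0,0],[0,0,0.008],0],[[0,0,0],[0,0,0.008],0]]'
```

```text
t: 3.2
tcp_pos: [493.3, -235.5, 87.5]
orientation: [0.682, 0.732, 0.001, 0.001]
wrist_force: [-0.6, -0.6, -0.3]
finger_gap: -0.1
finger_force: 0.0
t: 3.82
tcp_pos: [492.7, -235.6, 78.4]
orientation: [0.682, 0.731, 0.0, 0.0]
wrist_force: [1.1, 1.8, 2.7]
finger_gap: 0.1
finger_force: 1.6
```

Converted, 3 mm is 0.003, 1.5 mm is 0.0015.

```bash
python3 inch.py '[[[0,0,0],[0,0,0.0015],0],[[0,0,0],[0,0,0.003],0],[[0,0,0],[0,0,0.003],0]]'; python3 inch.py '[[[0,0,0],[0,0,0.001],0],[[0,0,0],[0,0,0.001],0]]'; python3 inch.py '[[[0,0,0],[0,0,0.001],0],[[0,0,0],[0,0,0.001],0]]'
```

```text
t: 4.2
tcp_pos: [492.8, -235.7, 75.9]
orientation: [0.682, 0.731, 0.0, 0.0]
wrist_force: [-1.6, 5.1, 17.2]
finger_gap: -0.3
finger_force: 9.1
t: 4.45
tcp_pos: [492.9, -235.7, 75.5]
orientation: [0.682, 0.731, 0.001, 0.0]
wrist_force: [-7.2, 7.9, 34.9]
finger_gap: -0.0
finger_force: 17.8
t: 4.7
tcp_pos: [493.0, -235.8, 75.2]
orientation: [0.682, 0.731, 0.001, 0.0]
wrist_force: [-11.4, 10.7, 53.2]
finger_gap: 0.1
finger_force: 26.6
```

The button is bottomed: the tip is at 75.2 mm and the force has risen steeply. Next I'll retreat and go to the drive.

Converted, -110 mm is -0.11, -60 mm is -0.06.

```bash
python3 inch.py '[[[0,0,0],[0,0,-0.015],0],[[0,0,0],[0,0,-0.06],0],[[0,0,0],[0,0,-0.11],40],[[0,0,0],[-0.002,0.02,-0.12],40],[[0,0,0],[-0.002,0.051,-0.12],40],[[0,0,0],[-0.002,0.051,-0.12],40],[[0,0,0],[-0.002,0.051,-0.12],40]]'; python3 - <<'E'
from h import *
delta(down(np.radians(4)),[543.9,-231.7,92])
from plant import manip
s=cv2.cvtColor(manip.grab_frame('side')["pixels"],cv2.COLOR_RGB2BGR)
cv2.imwrite("pics/g1.png",cv2.resize(s[210:330,350:470],(600,600),interpolation=cv2.INTER_CUBIC))
E
```

```text
t: 5.58
tcp_pos: [542.6, -234.4, 192.9]
orientation: [0.682, 0.731, -0.001, -0.0]
wrist_force: [-0.8, 0.2, -1.7]
finger_gap: 40.0
finger_force: 0.0
[-0.001, 0.0, -0.0] [2.6, 1.6, 100.9]
```

View pics/g1.png

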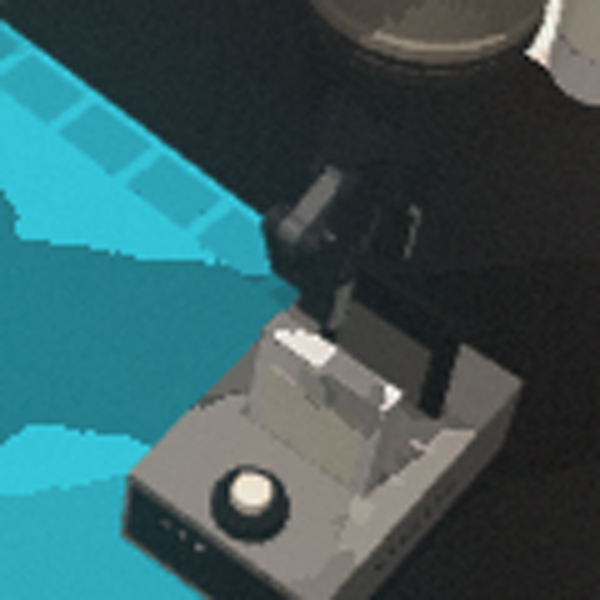

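The button has sprung back up at (252,490), and the open fingers hang above the drive, whose top edge runs from (275,335) to (400,400). I'll descend and grip.

Converted, 40 mm is 0.04, 2 mm is 0.002.

```bash
python3 inch.py '[[[0,0,0],[0.002,0.0015,0.04],40],[[0,0,0],[0.002,0.0015,0.055],40],[[0,0,0],[0.0023,0.0015,0.07],40],[[0,0,0],[0.0023,0.0015,0.085],40],[[0,0,0],[0.0023,0.0015,0.1],40],[[0,0,0],[0.0023,0.0015,0.101],40],[[0,0,0],[0.0023,0.0015,0.101],40]]'; python3 inch.py '[[[0,0,0],[0,0,0],20],[[0,0,0],[0,0,0],10],[[0,0,0],[0,0,0],5],[[0,0,0],[0,0,0],5]]' 60
```

```text
t: 6.5
tcp_pos: [545.0, -231.9, 92.6]
orientation: [0.682, 0.731, -0.0, 0.0]
wrist_force: [-0.2, -1.2, 0.2]
finger_gap: 40.0
finger_force: 0.0
t: 7.0
tcp_pos: [545.3, -231.8, 92.9]
orientation: [0.682, 0.731, 0.0, 0.0]
wrist_force: [-1.0, 0.1, 7.7]
finger_gap: 14.3
finger_force: 59.4
```

Converted, -200 mm is -0.2, -20 mm is -0.02.

```bash
python3 inch.py '[[[0,0,0],[0,0,-0.008],5],[[0,0,0],[0,0,-0.02],5],[[0,0,0],[0,0,-0.035],5],[[0,0,0],[0,0,-0.07],5],[[0,0,0],[0,0,-0.12],5],[[0,0,0],[0,0,-0.16],5],[[0,0,0],[0,0,-0.2],5],[[0,0,0],[0,0,-0.2],5]]'; cat >> h.py <<'E'
F=np.array([556.9,196.9,200]);YAW=np.radians(-13.62)
def goal(back=0,gz=26.9,F=F,dx=0,dy=0,dz=0):
    c,s=np.cos(YAW),np.sin(YAW);a,b=np.cos(np.pi/6),.5
    x=np.array([a*c,a*s,b]);y=np.array([-s,c,0]);z=np.cross(x,y)
    return np.array([y,x,-z]).T, F+x*(-7.5-back+dx)+y*dy+z*(gz+dz)
E
python3 - <<'E'
from h import *
from plant import manip
s=manip.sense();print(s['finger_gap'],s['finger_force'])
R,p=goal(70);print(p);delta(R,p)
delta(R,[470,0,300])
E
```

```text
t: 8.0
tcp_pos: [545.8, -232.5, 295.9]
orientation: [0.682, 0.731, 0.002, 0.002]
wrist_force: [0.2, 1.1, -2.9]
finger_gap: 14.2
finger_force: 59.0
14.245474796995998 58.98356258869171
[478.59866611 215.87202077 184.54608336]
[-0.514, -0.08, 0.3] [452.1, -36.4, 110.8]
[-0.514, -0.08, 0.3] [237.2, -59.4, -4.6]
```

```bash
python3 inch.py '[[[0,0,0],[0.03,-0.01,0],5],[[-0.3,-0.05,0.2],[0.075,-0.02,0],5],[[-0.65,-0.1,0.4],[0.125,-0.035,0],5],[[-1,-0.15,0.6],[0.18,-0.05,0],5],[[-1.35,-0.2,0.8],[0.235,-0.058,0],5],[[-1.7,-0.25,1],[0.29,-0.052,0.015],5],[[-2,-0.3,1.2],[0.345,-0.047,0.04],5],[[-2.3,-0.35,1.35],[0.4,-0.04,0.07],5],[[-2.57,-0.4,1.5],[0.44,-0.036,0.1],5],[[-2.57,-0.4,1.5],[0.452,-0.0364,0.111],5]]'; python3 inch.py '[[[0,0,0],[0,0,0],5],[[0,0,0],[0,0,0],5]]';python3 - <<'E'
from h import *
R,p=goal(70);delta(R,p);R,p=goal(0);delta(R,p)
from plant import manip
I={n:cv2.cvtColor(manip.grab_frame(n)["pixels"],cv2.COLOR_RGB2BGR) for n in K}
z=lambda i,x,y:cv2.resize(i[y:y+100,x:x+100],(400,400),interpolation=cv2.INTER_CUBIC)
cv2.imwrite("pics/f1.png",np.hstack([z(I['side'],260,100),z(I['top'],210,120)]))
E
```

```text
t: 9.25
tcp_pos: [476.8, 212.2, 184.3]
orientation: [0.76, 0.597, 0.159, 0.201]
wrist_force: [1.5, 0.7, 0.1]
finger_gap: 14.2
finger_force: 58.9
t: 9.5
tcp_pos: [476.9, 210.5, 184.5]
orientation: [0.759, 0.598, 0.157, 0.202]
wrist_force: [0.9, -0.2, -1.8]
finger_gap: 14.3
finger_force: 59.1
[-0.006, 0.002, 0.001] [5.6, 0.3, 0.2]
[-0.006, 0.002, 0.001] [5.5, 70.3, -0.3]
```

View pics/f1.png

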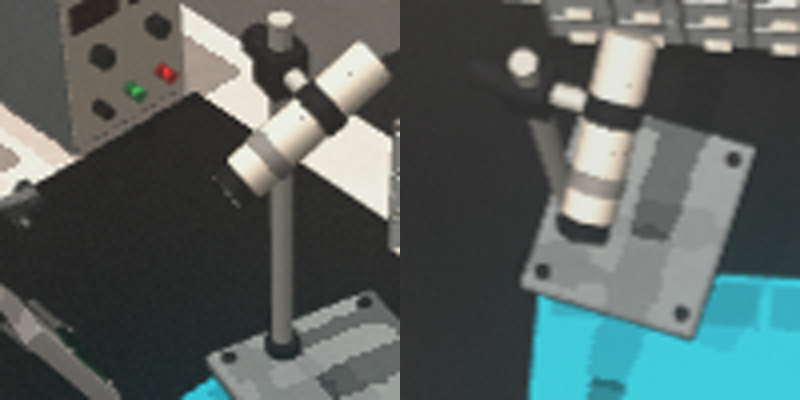

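The drive is at the lower left of the side crop, with its green board facing the lens and the way to the focus clear. I'll advance along the line of sight.

```bash
python3 inch.py '[[[-0.03,0.01,0],[0.003,0.02,0],5],[[-0.03,0.01,0],[0.0055,0.04,0],5],[[-0.03,0.01,0],[0.0055,0.055,0],5],[[-0.03,0.01,0],[0.0055,0.065,0],5],[[-0.03,0.01,0],[0.0055,0.0703,-0.0003],5],[[-0.03,0.01,0],[0.0055,0.0703,-0.0003],5],[[-0.03,0.01,0],[0.0055,0.0703,-0.0003],5],[[-0.03,0.01,0],[0.0055,0.0703,-0.0003],5]]';python3 - <<'E'
from h import *
R,p=goal(0);delta(R,p)
from plant import manip
I={n:cv2.cvtColor(manip.grab_frame(n)["pixels"],cv2.COLOR_RGB2BGR) for n in K}
for n in I: cv2.imwrite(f'pics/{n}f.png',I[n])
z=lambda i,x,y:cv2.resize(i[y:y+80,x:x+80],(400,400),interpolation=cv2.INTER_CUBIC)
cv2.imwrite("pics/f2.png",np.hstack([z(I['side'],270,110),z(I['top'],215,150)]))
# predicted drive corners if perfect
x=R[:,1];y=R[:,0];zz=-R[:,2];O=F-7.5*x-36*zz
for n,ox,oy in(('side',270,110),('top',215,150)):
  for name,v in dict(board=(7.5,0,36),bl=(7.5,35,0),br=(7.5,-35,0),tl=(7.5,35,100),tr=(7.5,-35,100),BL=(-7.5,35,0),BR=(-7.5,-35,0),TL=(-7.5,35,100),TR=(-7.5,-35,100)).items():
    q=proj(n,O+x*v[0]+y*v[1]+zz*v[2]);print(n,name,((q-[ox,oy])*5+[400*(n=='top'),0]).round(0))
E
```

```text
t: 10.6
tcp_pos: [537.3, 202.4, 219.8]
orientation: [0.759, 0.598, 0.161, 0.203]
wrist_force: [0.0, -0.3, -1.5]
finger_gap: 14.3
finger_force: 59.1
[0.0, -0.002, 0.001] [-0.8, 0.2, 0.4]
side board [131. 278.]
side bl [134. 272.]
side br [195. 349.]
side tl [ 38. 178.]
side tr [100. 258.]
side BL [114. 290.]
side BR [174. 368.]
side TL [ 16. 198.]
side TR [ 78. 278.]
top board [570. 279.]
top bl [523. 243.]
top br [654. 282.]
top tl [466. 289.]
top tr [606. 331.]
top BL [517. 270.]
top BR [647. 309.]
top TL [459. 318.]
top TR [599. 360.]
```

View pics/f2.png

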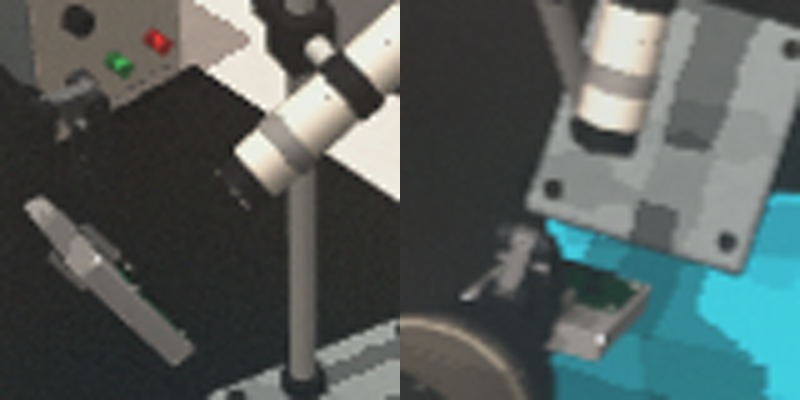

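The drive sits where it should. In the side zoom its lower end corners are near (193,348) and (175,366), against predictions of (195,349) and (174,368). In the top zoom the plain-end corner is at (600,357), against a predicted (599,360). The green board faces the lens with a clear gap. I'll hold for a moment to confirm it has settled, then hand in.

```bash
for i in 1 2 3; do python3 inch.py '[[[0,0,0],[0,0,0],5],[[0,0,0],[0,0,0],5]]' | grep -E 'tcp|gap|t:'; python3 -c "
from h import *
delta(*goal(0))"; done
```

```text
t: 10.95
tcp_pos: [537.6, 202.3, 219.9]
finger_gap: 13.9
[0.001, -0.002, 0.001] [-0.7, -0.1, 0.4]
t: 11.2
tcp_pos: [537.6, 202.3, 220.0]
finger_gap: 14.4
[0.001, -0.002, 0.001] [-0.7, -0.2, 0.4]
t: 11.45
tcp_pos: [537.7, 202.3, 220.0]
finger_gap: 14.3
[0.001, -0.002, 0.001] [-0.7, -0.2, 0.4]
```

```bash
python3 inch.py '[[[0,0,0],[-0.0007,0,0.0004],5],[[0,0,0],[-0.0007,0,0.0004],5],[[0,0,0],[-0.0007,0,0.0004],5],[[0,0,0],[-0.0007,0,0.0004],5]]'; python3 -c "
from plant import manip
print(manip.finish_job())"
```

```text
t: 11.95
tcp_pos: [537.7, 201.6, 219.7]
orientation: [0.759, 0.598, 0.161, 0.203]
wrist_force: [-0.2, 0.0, -2.5]
finger_gap: 14.1
finger_force: 59.1
the job is handed in; nothing more can be done
None
```

I pushed the power button fully down, then pulled the thick drive and handed the job in at 11.95 s with it held still at the microscope's focus, board facing the lens and connector end down; by my camera measurements it is within about 2 mm of the target, and no verdict was returned.

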